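# Clip the wash arm onto its spindle

## Task

The dishwasher's wash arm is back on its spindle but nothing keeps it there. Take the hairpin clip from the table and push it sideways, level, into the groove of the spindle, between the arm's hub and the spindle's head, until it snaps fully home round the neck; then let go of it. Be gentle with clip, spindle and arm, and leave the other things on the table where they are.

Things in the scene. Friction and masses are not known exactly. Their poses are not given: they have to be found in the camera images.
- clip: Hairpin spring clip, 92 mm long, about 42 g, lying flat. Origin: at its underside, under the middle of its black grip block; x along the clip to its open end, z up, normal to its flat. Grip block 32 long (x -16..16) x 16 wide (y) x 24 high (z 0..24): grasp it from above, fingers closing along y. From it two legs of 5 mm round steel wire run forward, centres at z = 2.5.
- clip_seat (a point): Centre of the clip's seat, where the spindle's axis must end up: (55, 0, 2.5) mm in the clip's frame. Beside it the legs lie 15.4 apart inside. A fixed wire stop between the legs ends at x = 47.2: after the snap friction may hold the neck a few mm short, so push on until the stop is felt; the 14 mm neck then lies about 1 mm from the seat's centre.
- clip_mouth (a point): Midway between the inward bulges of the clip's legs: (61.5, 0, 2.5) mm in the clip's frame; only 10 mm clear there. Beyond, the legs flare to tips at x = 73, 22 mm clear inside, 32 over all. The legs spring apart sideways only, at most 4 mm each. Pushing the neck past the bulges takes about 4 to 10 N, and the force drops after it.
- stand: Fixed stand of the wash arm: round dark foot 100 mm across, grey column. Origin: on the spindle's axis at the table, z up. Above it sit the arm's grey round hub (76 across), its two flat aluminium blades (42 wide, ends 200 from the axis, along +-y of this frame) and the upright spindle, all one piece, held too stiffly to be shifted gently. Nominal blade tops at z = 66, nozzle caps 69.
- spindle (a point): On the spindle's axis, 79.5 mm over the table, fixed to the stand. Nominal: flat hub top at 75, then bare neck 14 across from 75 to 84 (the groove, for the 5 mm wire), then round head 22 across from 84 to 102. Arm and spindle are set together up to 15 mm higher or lower; this pose does NOT show it: feel for the hub top or look. The clip can go on from any side.
- nozzle: Loose steel spray nozzle, 36 mm across the foot, 30 high; origin under its middle. Bystander.
- rinse_aid: White plastic bottle, 68 mm across, 170 high; origin under its middle. Bystander.
- tumbler: Drinking glass, 72 mm across, 100 high; origin under its middle. Bystander.
- wrench: Steel wrench, 170 mm long, lying flat along its x; origin under its middle. Bystander.

How it is judged:
By the outcome, as a careful person would: the job done as asked, in the order asked, and still so for the second after the job is handed in, with the robot touching nothing.
It also fails if it takes over 61 s, if anything falls off the work surface, if the arm or the gripper's body presses on something with over 40 N, if the wrist force passes 120 N, or if a joint passes its speed limit or range.

## Robot

A 6-joint arm with a two-finger parallel gripper is mounted at the origin on the work surface. World frame = base frame: x ahead of the robot, y to its left, z up, the work surface at z = 0. Lengths are in mm, angles in rad, forces in N, time in s.
With the tool pointing down it reaches from about 350 to 775 mm from the base axis. Payload 7.3 kg.
Tool frame: the origin (TCP) lies at the very end of the fingers, on their centre line; the grasp point (between the pads) lies 19 mm behind it; z points along the fingers, y is the line along which they close (so a half turn about z gives the same grasp; the last joint's range is limited). The gripper opens to 92 mm and grips with 3 to 60 N. Pads are 19 mm wide; open, the fingers measure 130 mm over their backs; the gripper's body (75 mm by 190 mm) begins 47 mm behind the grasp point.
Start: joints at [0.997, 0.342, 1.524, -0, 1.275, -0.146], TCP at [217.795, 477.713, 226.741] pointing down, gripper open.
Joint ranges: [-2.53, 2.53], [-0.77, 2.02], [0.04, 2.7], [-1, 4.14], [0.28, 2.66], [-3.11, 3.11]. Speed limits (rad/s): [2.57, 2.57, 3.14, 3.14, 3.14, 3.14].

## Interface

Orientations are given as [roll, pitch, yaw] about the fixed x, y, z axes, in that order (R = Rz(yaw) Ry(pitch) Rx(roll)).
In Python, from plant import get_obs, vision, workorder gives the robot as it stands.
- The arm moves only by the shell command python3 -m pendant 'ROWS' [OPENING]. ROWS is a JSON object of lists of equal length, an entry for each row: "dp": the shift along the tool's x, y, z in m, a list of three; "rotation": the turn, a rotation vector about the tool's x, y, z in rad, a list of three. A call has 1 to 8 rows; each row is the pose to reach, as a shift and turn from the pose commanded when the call began, along the tool's axes at that moment; what a row does not reach only later rows make up. A row lasts 1/8 s, in which the tool goes at most 62.5 mm and 10.7 degrees, less where a joint would pass 70% of its speed; a pose out of reach is approached as far as the arm can. A call with a gripper value outside its range is refused whole. OPENING is the finger opening in m, from 0 to 0.0918, set as the call begins (- or left out, the last holds). The fingers move at their own pace and stop on an object; the grip force is fixed at half the most. Time passes only in rows, so rows that repeat a pose let the fingers close. It gives the time, the measured TCP pose, the force, the opening and the grip force at its end, in the units of the state.
- get_obs(): the state, without advancing time (a new reading comes with each control period).
- vision.capture(name): name is "scene" or "top" or "wrist"; returns a dict with "pixels" (420x560x3 uint8, red, green, blue), "vfov" (degrees; the focal length in pixels is half the picture's height over the tangent of half this angle, whatever the lens; pixels are square), "cx", "cy" (the principal point, pixels), "pose" (4x4, takes a point from camera to world coordinates); the wrist camera has in their place "T_tool_cam" (4x4, takes a point from camera to tool coordinates, whose origin is the TCP and whose axes are the flange's). Camera axes: x right, y up, looking along -z (the intrinsics and any distortion apply to the point x, -y, -z); pixel columns grow to the right and rows downward; lengths in mm; the calibration is good to about 2 mm. A picture is of the moment at which its call begins: read the wrist's pose just before it. There is no depth.
- workorder.close_job(): hands the job in; it is judged then, once.
The state is a dict: "time": time; "joint_positions": joint angles; "dq": joint speeds; "tau": joint torques, N m; "tool_pos": TCP position; "tcp_rot": TCP orientation; "contact_force": force on the tool from outside, world axes, zero at the start; "moment": the same for the moment, N m; "grip_width": finger opening in mm; "finger_force": force on a finger pad.
Only numpy, scipy, OpenCV 4.12 (cv2) and the standard library are available. Lean on these libraries where they do the work, as an engineer would, in place of code of your own. Each camera call takes 0.05 s, during which the arm holds its last target. There are 200 camera calls.

## Working session

There is one attempt and no reset: what is moved stays moved. The work goes in short steps, Python scripts to look and compute and a shell command to move; the robot and the scene stay as the last step left them, time stands still between calls to the robot, and variables do not carry over. Pictures are saved under pics/ and viewed, at most 10 in all, crops included, and the job is handed in when it is done.

```bash
mkdir -p pics; ls; python3 - <<'E'
from plant import get_obs, vision
import cv2, numpy as np, pickle
o=get_obs(); print({k:np.round(v,3).tolist() for k,v in o.items()})
D={}
for n in ("scene","top"):
    c=vision.capture(n); D[n]=c
    cv2.imwrite(f"pics/{n}.png",c["pixels"][:,:,::-1])
    print(n,{k:(np.round(v,3).tolist()) for k,v in c.items() if k!="pixels"})
pickle.dump(D,open("cams.pkl","wb"))
E
```

```text
pics
{'time': 0.0, 'joint_positions': [0.997, 0.343, 1.525, 0.0, 1.275, -0.146], 'dq': [0.002, 0.001, 0.0, 0.001, 0.0, 0.0], 'tau': [-0.0, -43.126, -24.421, 0.072, 0.056, -0.0], 'tool_pos': [217.551, 477.338, 226.028], 'tcp_rot': [-3.14, -0.0, 2.714], 'contact_force': [0.19, 0.222, 0.516], 'moment': [0.031, -0.017, -0.028], 'finger_force': 0.0, 'grip_width': 91.787}
scene {'vfov': 55.306, 'cx': 279.668, 'cy': 210.449, 'pose': [[-0.648, -0.654, 0.39, 1024.259], [0.761, -0.548, 0.346, 409.692], [-0.012, 0.522, 0.853, 1130.615], [0.0, 0.0, 0.0, 1.0]]}
top {'vfov': 45.336, 'cx': 287.68, 'cy': 213.228, 'pose': [[-0.03, 0.994, -0.103, 443.581], [-0.999, -0.031, -0.01, -3.353], [-0.013, 0.103, 0.995, 1250.077], [0.0, 0.0, 0.0, 1.0]]}
```

View pics/scene.png

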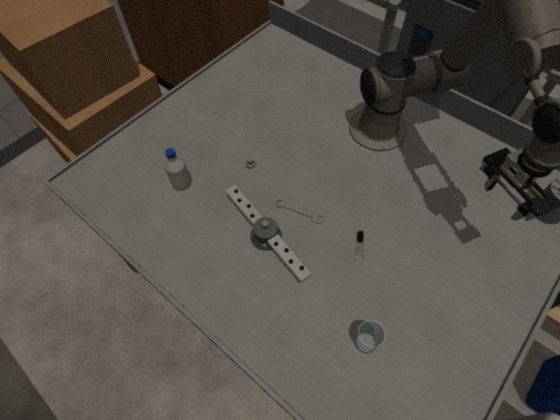

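View pics/top.png

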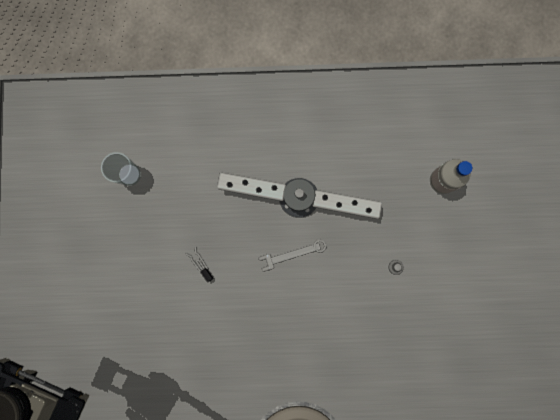

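The scene view shows the clip's black grip at about (361,237) and the spindle at about (265,227). In the top view the clip's block is at about (208,275) with its tips at about (192,250), the spindle at about (300,194), and the wrench between them.

```bash
cat > h.py <<'E'
import numpy as np, cv2
from scipy.spatial.transform import Rotation as R
from plant import get_obs, vision
def T_tool():
    o=get_obs(); T=np.eye(4); T[:3,:3]=R.from_euler('xyz',o["tcp_rot"]).as_matrix(); T[:3,3]=o["tool_pos"]; return T
def cap(n):
    T=T_tool() if n=="wrist" else None
    c=vision.capture(n)
    if n=="wrist": c["pose"]=T@c["T_tool_cam"]
    return c
def foc(c): return c["pixels"].shape[0]/2/np.tan(np.radians(c["vfov"]/2))
def ray(c,u,v):
    f=foc(c); d=np.array([(u-c["cx"])/f,-(v-c["cy"])/f,-1.]); P=np.array(c["pose"])
    return P[:3,3],P[:3,:3]@d
def plane(c,u,v,z):
    o,d=ray(c,u,v); return o+d*(z-o[2])/d[2]
def tri(*rays):
    A=0;b=0
    for o,d in rays:
        d=d/np.linalg.norm(d); M=np.eye(3)-np.outer(d,d); A=A+M; b=b+M@o
    return np.linalg.solve(A,b)
def proj(c,p):
    P=np.array(c["pose"]); q=P[:3,:3].T@(np.array(p)-P[:3,3]); f=foc(c)
    return c["cx"]+f*q[0]/-q[2], c["cy"]-f*q[1]/-q[2]
def totool(p):
    T=T_tool(); return T[:3,:3].T@(np.array(p)-T[:3,3])
E
python3 - <<'E'
from h import *
import pickle
D=pickle.load(open("cams.pkl","rb"))
def blob(c,x0,y0,x1,y1,thr):
    g=cv2.cvtColor(c["pixels"],cv2.COLOR_RGB2GRAY)[y0:y1,x0:x1]
    n,l,s,ce=cv2.connectedComponentsWithStats((g<thr).astype(np.uint8))
    i=1+np.argmax(s[1:,4]); print("blob",s[i],ce[i]+[x0,y0]); return ce[i]+[x0,y0]
t,s=D["top"],D["scene"]
bt=blob(t,180,240,225,290,45); bs=blob(s,345,220,375,265,45)
print("block plane",plane(t,*bt,15),plane(s,*bs,12), "tri",tri(ray(t,*bt),ray(s,*bs)))
print("tips",plane(t,188.5,252,2.5),plane(t,198,247,2.5))
print("spindle", plane(t,300,194,100), plane(s,265,222,100),"tri", tri(ray(t,300,194),ray(s,265,222)))
for p in((219,180),(381,211)): print("blade end",plane(t,*p,66))
for n,c in D.items():
    x,y,w,h=dict(top=(190,150,210,140),scene=(215,170,170,120))[n]
    im=c["pixels"][y:y+h,x:x+w,::-1]; cv2.imwrite(f"pics/{n}_c.png",cv2.resize(im,None,fx=3.7,fy=3.7,interpolation=cv2.INTER_CUBIC))
E
```

```text
blob [21 28 12 13 90] [206.76666667 274.45555556]
blob [12 11  6 11 60] [359.65       236.11666667]
block plane [427.52854987 211.1848882   15.        ] [423.01793658 209.20290997  12.        ] tri [427.47932579 210.48219486  20.05630539]
tips [484.03985378 258.01982417   2.5       ] [495.70861292 234.25717886   2.5       ]
spindle [606.59601301 -21.61617601 100.        ] [611.20280651 -16.06107521 100.        ] tri [607.53594239 -21.07547652  89.64942334]
blade end [651.30311297 170.05729076  66.        ]
blade end [ 564.79881351 -212.10000197   66.        ]
```

View pics/top_c.png

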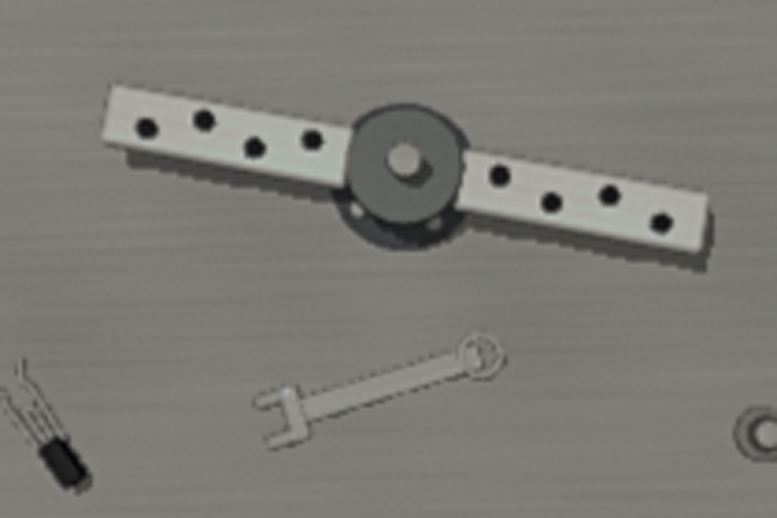

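The crop shows the hub at about (405,160) with its head at about (405,158). The clip is at lower left, with its block at about (66,465) and its legs pointing up and left. The wrench is clear of both. I'm moving over the clip for a close look.

```bash
python3 -m pendant '{"dp":[[-0.052,-0.023,0.004],[-0.105,-0.047,0.009],[-0.157,-0.070,0.013],[-0.209,-0.093,0.017],[-0.262,-0.117,0.022],[-0.314,-0.140,0.026],[-0.314,-0.140,0.026],[-0.314,-0.140,0.026]],"rotation":[[0,0,-0.16],[0,0,-0.32],[0,0,-0.48],[0,0,-0.64],[0,0,-0.8],[0,0,-0.95],[0,0,-0.95],[0,0,-0.95]]}'
python3 - <<'E'
from h import *
c=cap("wrist"); cv2.imwrite("pics/w1.png",c["pixels"][:,:,::-1]); print(np.round(c["T_tool_cam"],3).tolist(),c["vfov"],c["cx"],c["cy"]); print(get_obs()["tool_pos"],get_obs()["tcp_rot"],get_obs()["joint_positions"])
E
```

```text
time: 1.1
tool_pos: [444.9, 220.2, 200.4]
tcp_rot: [3.141, -0.001, -2.622]
contact_force: [0.1, -0.1, 0.6]
grip_width: 91.9
finger_force: 0.0
[[0.001, 0.965, 0.263, 71.7], [1.0, -0.0, -0.0, -0.27], [-0.0, 0.263, -0.965, -157.638], [0.0, 0.0, 0.0, 1.0]] 65.48835881267887 283.37363470705554 209.44653753467028
[444.64460749 220.71187206 200.57484394] [ 3.14099966e+00 -6.02154748e-04 -2.62015388e+00] [ 3.05934487e-01  3.14040856e-01  1.64184287e+00  4.85967984e-04
  1.18642400e+00 -1.78648283e+00]
```

View pics/w1.png

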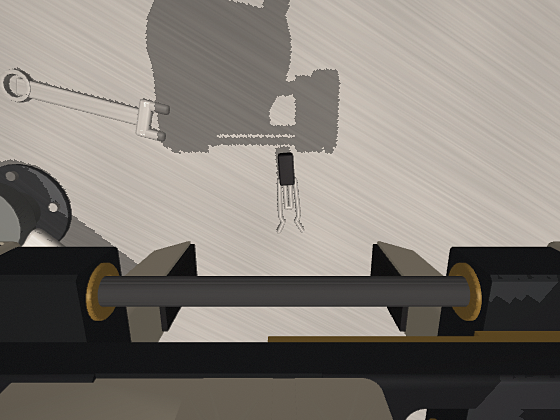

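The wrist view shows the clip's block at about (286,168), with its legs pointing down to tips at (279,231) and (301,231). The wrench and stand are off to the left.

```bash
python3 - <<'E'
from h import *
c=cap("wrist"); g=cv2.cvtColor(c["pixels"],cv2.COLOR_RGB2GRAY)
x0,y0=265,140
n,l,s,ce=cv2.connectedComponentsWithStats((g[y0:240,x0:310]<60).astype(np.uint8))
i=1+np.argmax(s[1:,4]); m=(l==i); print(s[i],ce[i]+[x0,y0])
cn=cv2.findContours(m.astype(np.uint8),0,2)[0][0]; r=cv2.minAreaRect(cn); b=cv2.boxPoints(r)+[x0,y0]; b=b[np.argsort(b[:,1])]
print(r,b.tolist())
for z in (0,24):
    q=np.array([plane(c,*p,z) for p in b]); up=q[:2].mean(0); lo=q[2:].mean(0)
    print(z,"up",totool(up),"lo",totool(lo),"len",np.linalg.norm(up-lo))
# legs edges
for p in ((279,231),(301,231)): w=plane(c,*p,2.5); print("tip",w,totool(w))
T=T_tool(); print("wrist xy of block z24 centroid",totool(plane(c,*(ce[i]+[x0,y0]),20)))
# legs columns darker/brighter profile
for y in range(190,232,5): print(y,g[y,270:308].tolist())
E
```

```text
[ 12  12  17  33 480] [285.00625 168.38125]
((19.954317092895508, 28.36040496826172), (32.20366668701172, 14.961880683898926), 85.91438293457031) [[291.26903915405273, 151.7664966583252], [276.3451795578003, 152.83248710632324], [293.5634536743164, 183.88832092285156], [278.6395950317383, 184.95431518554688]]
0 up [3.82803352e+01 2.42903712e-02 2.00722637e+02] lo [  2.88440238   2.57016483 200.71379433] len 35.48737265595783
24 up [ 4.05187041e+01 -1.40546244e-02  1.76723247e+02] lo [  7.49398752   2.36126863 176.7149967 ] len 33.11003067365526
tip [491.37391346 241.73941667   2.5       ] [-51.00090126  -5.52760917 198.19504704]
tip [478.76737654 263.67072763   2.5       ] [-51.02343099  19.76876491 198.20620809]
wrist xy of block z24 centroid [ 23.63069749   1.23574966 180.71904387]
190 [191, 192, 189, 188, 188, 187, 133, 146, 183, 199, 165, 157, 85, 171, 207, 181, 153, 123, 166, 202, 182, 151, 190, 102, 175, 217, 173, 147, 188, 185, 188, 189, 188, 188, 189, 190, 189, 188]
195 [180, 184, 184, 184, 185, 190, 187, 134, 181, 214, 165, 131, 142, 145, 183, 197, 162, 97, 144, 183, 214, 16
[... 741 characters left out ...]
186, 187, 187, 190, 190, 190, 189, 189, 188, 191, 191, 148, 153, 186, 188, 156, 189, 188, 190, 193, 191, 188, 188, 189]
220 [189, 189, 186, 183, 183, 184, 184, 186, 183, 140, 171, 205, 189, 152, 102, 195, 192, 191, 192, 190, 187, 190, 185, 86, 145, 182, 211, 167, 91, 201, 194, 190, 189, 188, 188, 195, 198, 189]
225 [177, 181, 181, 181, 179, 179, 184, 182, 92, 148, 184, 207, 172, 167, 186, 187, 187, 186, 190, 194, 188, 186, 186, 188, 192, 195, 160, 178, 217, 177, 139, 85, 197, 193, 191, 191, 194, 192]
230 [185, 187, 188, 187, 186, 179, 101, 160, 188, 194, 161, 140, 187, 180, 180, 178, 182, 190, 192, 195, 192, 188, 185, 187, 189, 189, 190, 198, 197, 151, 176, 218, 179, 150, 200, 198, 195, 195]
```

```bash
python3 -m pendant '{"dp":[[0.010,0.001,0.04],[0.0225,0.0012,0.09],[0.0225,0.0012,0.13],[0.0225,0.0012,0.13],[0.0225,0.0012,0.13]],"rotation":[[0,0,-0.078],[0,0,-0.078],[0,0,-0.078],[0,0,-0.078],[0,0,-0.078]]}' 0.05
python3 - <<'E'
from h import *
c=cap("wrist"); cv2.imwrite("pics/w2.png",c["pixels"][:,:,::-1]); print(totool([0,0,0])[2])
E
```

```text
time: 1.82
tool_pos: [426.0, 210.9, 72.1]
tcp_rot: [-3.141, 0.002, -2.54]
contact_force: [0.5, -0.3, 0.9]
grip_width: 50.9
finger_force: 0.0
70.90109809448043
```

View pics/w2.png

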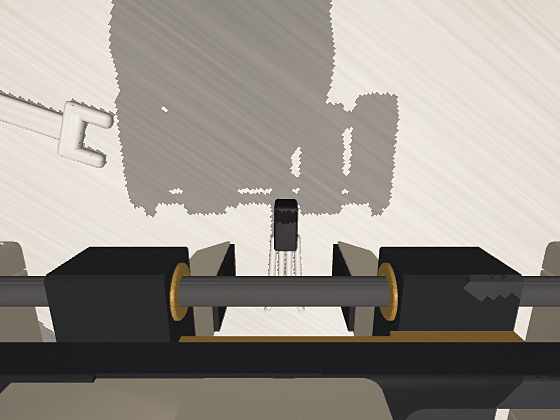

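The block is at about x 274–298 and y 199–251, roughly centred between the fingers and slightly right. The legs are straight.

```bash
python3 - <<'E'
from h import *
c=cap("wrist"); g=cv2.cvtColor(c["pixels"],cv2.COLOR_RGB2GRAY)
m=(g[190:262,262:312]<75).astype(np.uint8)
n,l,s,ce=cv2.connectedComponentsWithStats(m); i=1+np.argmax(s[1:,4]); print(s[i],ce[i])
for y in range(196,262,4):
    k=np.where(l[y-190]==i)[0]; print(y, (k.min()+262,k.max()+262) if len(k) else None, end=' ')
y0=190+s[i][1]; y1=y0+s[i][3]
print()
for y,z in((y0,24),(y0,0),(y1,24),(y1,0)): print(y,z,totool(plane(c,286,y,z)))
E
```

```text
[  12    8   25   53 1184] [23.69256757 33.71368243]
196 None 200 (np.int64(276), np.int64(296)) 204 (np.int64(275), np.int64(297)) 208 (np.int64(275), np.int64(297)) 212 (np.int64(275), np.int64(297)) 216 (np.int64(275), np.int64(297)) 220 (np.int64(274), np.int64(297)) 224 (np.int64(274), np.int64(297)) 228 (np.int64(274), np.int64(297)) 232 (np.int64(274), np.int64(297)) 236 (np.int64(275), np.int64(297)) 240 (np.int64(275), np.int64(296)) 244 (np.int64(275), np.int64(296)) 248 (np.int64(275), np.int64(296)) 252 None 256 None 260 None 
198 24 [23.15087298  1.74078574 48.44294032]
198 0 [17.49555712  1.95235198 72.46285851]
251 24 [-13.77463037   1.85122292  48.57322396]
251 0 [-23.73421983   2.07566243  72.60832884]
```

```bash
python3 -m pendant '{"dp":[[0.002,0.0018,0.02],[0.002,0.0018,0.045],[0.002,0.0018,0.06],[0.002,0.0018,0.067],[0.002,0.0018,0.067]],"rotation":[[0,0,0],[0,0,0],[0,0,0],[0,0,0],[0,0,0]]}'; python3 -m pendant '{"dp":[[0,0,0],[0,0,0],[0,0,0],[0,0,0]],"rotation":[[0,0,0],[0,0,0],[0,0,0],[0,0,0]]}' 0.010
```

```text
time: 2.55
tool_pos: [423.1, 210.4, 4.3]
tcp_rot: [-3.141, 0.001, -2.541]
contact_force: [-0.3, -0.7, 0.0]
grip_width: 49.8
finger_force: 0.0
time: 3.05
tool_pos: [422.7, 210.3, 3.9]
tcp_rot: [-3.142, 0.0, -2.541]
contact_force: [-1.1, -0.6, 1.7]
grip_width: 15.6
finger_force: 30.0
```

```bash
python3 -m pendant '{"dp":[[0,0,-0.01],[0,0,-0.04],[0,0,-0.08],[0,0,-0.13],[0,0,-0.17],[0,0,-0.19],[0,0,-0.2],[0,0,-0.2]],"rotation":[[0,0,0],[0,0,0],[0,0,0],[0,0,0],[0,0,0],[0,0,0],[0,0,0],[0,0,0]]}'; python3 -m pendant '{"dp":[[-0.002,-0.030,0],[-0.006,-0.080,0],[-0.010,-0.135,0],[-0.014,-0.190,0],[-0.018,-0.245,0],[-0.021,-0.280,0],[-0.021,-0.295,0],[-0.021,-0.295,0]],"rotation":[[0,0,0.1],[0,0,0.22],[0,0,0.35],[0,0,0.5],[0,0,0.64],[0,0,0.76],[0,0,0.82],[0,0,0.82]]}'; python3 -m pendant '{"dp":[[0,0,0],[0,0,0]],"rotation":[[0,0,0],[0,0,0]]}'
python3 - <<'E'
from h import *
import pickle
c=cap("wrist"); pickle.dump(c,open("a1.pkl","wb")); cv2.imwrite("pics/a1.png",c["pixels"][:,:,::-1])
E
```

```text
time: 4.05
tool_pos: [422.6, 210.2, 204.0]
tcp_rot: [-3.141, 0.001, -2.541]
contact_force: [0.4, 0.2, -0.7]
grip_width: 15.7
finger_force: 30.0
time: 5.05
tool_pos: [606.3, -22.2, 201.7]
tcp_rot: [-3.141, -0.003, 2.921]
contact_force: [-0.1, 0.1, -0.8]
grip_width: 15.8
finger_force: 30.0
time: 5.3
tool_pos: [606.1, -20.4, 203.6]
tcp_rot: [3.141, -0.0, 2.924]
contact_force: [-0.2, 0.0, -0.5]
grip_width: 15.8
finger_force: 30.0
```

View pics/a1.png

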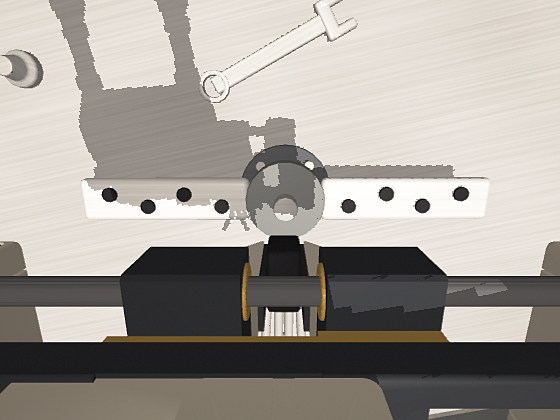

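The hub's circle is at about (286,199) with radius about 40, and the head's bright top is at about (286,209). The blades lie level in the picture, so the yaw is aligned. I'm taking a second view 80 mm further on to get the height.

```bash
python3 -m pendant '{"dp":[[-0.03,0,0],[-0.07,0,0],[-0.08,0,0],[-0.08,0,0],[-0.08,0,0]],"rotation":[[0,0,0],[0,0,0],[0,0,0],[0,0,0],[0,0,0]]}'
python3 - <<'E'
from h import *
import pickle
c=cap("wrist"); pickle.dump(c,open("a2.pkl","wb"))
a=pickle.load(open("a1.pkl","rb"))
ims=[cv2.resize(a["pixels"][140:250,225:345,::-1],None,fx=3.3,fy=3.3,interpolation=cv2.INTER_CUBIC),cv2.resize(c["pixels"][30:140,225:345,::-1],None,fx=3.3,fy=3.3,interpolation=cv2.INTER_CUBIC)]
cv2.imwrite("pics/a12.png",np.hstack(ims)); print(proj(c,[606,-21,100]),proj(a,[606,-21,100]))
E
```

```text
time: 5.98
tool_pos: [683.8, -38.3, 203.9]
tcp_rot: [3.141, -0.001, 2.922]
contact_force: [-0.1, 0.3, -0.3]
grip_width: 16.1
finger_force: 30.0
(np.float64(284.2915528955784), np.float64(109.00899285354627)) (np.float64(283.5421120397362), np.float64(209.45935649712865))
```

View pics/a12.png

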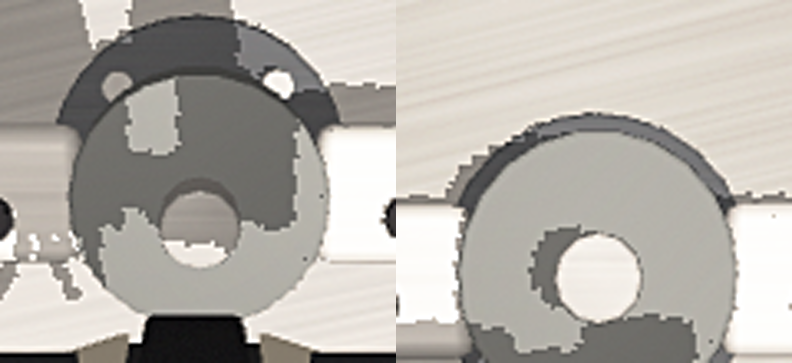

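Left crop: head top circle at (200,229), radius 38; hub circle at (199,202), radius 129. Right crop, after the 396 px offset: head at (202,278), radius 43; hub at (201.5,267.5), radius 137.

```bash
python3 - <<'E'
from h import *
import pickle
a=pickle.load(open("a1.pkl","rb"));c=pickle.load(open("a2.pkl","rb"))
k=lambda u,v,x,y:((u+.5)/3.3-.5+x,(v+.5)/3.3-.5+y)
h=[ray(a,*k(200,229,225,140)),ray(c,*k(202,278,225,30))]
b=[ray(a,*k(199,202,225,140)),ray(c,*k(201.5,267.5,225,30))]
H=tri(*h);B=tri(*b); print("head top",H,"hub top",B)
for cc,v0,v in((a,140,202),(c,30,267.5)):
    u=(70,328) if cc is a else (64,339)
    for z in(60,70,75,80,90):
        p,q=[plane(cc,*k(x,v,225,v0),z) for x in u]; print(z,np.linalg.norm(p-q).round(1),((p+q)/2).round(1),end=' | ')
    print()
for z in (90,95,100,105): print(z,plane(a,*k(200,229,225,140),z),plane(c,*k(202,278,225,30),z))
print("H,B in tool",totool(H),totool(B))
E
```

```text
head top [609.5644126  -20.35230569  86.37385086] hub top [606.65342081 -19.8088491   68.4457634 ]
60 74.2 [608.7 -20.2  60. ] | 70 71.8 [606.3 -19.7  70. ] | 75 70.5 [605.1 -19.5  75. ] | 80 69.3 [603.9 -19.2  80. ] | 90 66.8 [601.5 -18.8  90. ] | 
60 73.7 [606.4 -19.7  60. ] | 70 71.3 [606.7 -19.8  70. ] | 75 70.0 [606.8 -19.9  75. ] | 80 68.8 [606.9 -20.   80. ] | 90 66.4 [607.2 -20.1  90. ] | 
90 [608.62117927 -20.06402802  90.        ] [609.60308181 -20.48801796  90.        ]
95 [607.29036632 -19.79922053  95.        ] [609.68634833 -20.5423968   95.        ]
100 [605.95955338 -19.53441305 100.        ] [609.76961485 -20.59677565 100.        ]
105 [604.62874044 -19.26960556 105.        ] [609.85288137 -20.65115449 105.        ]
H,B in tool [ 76.41070272   1.38197202 117.76668105] [ 79.36560737   1.27740287 135.69551654]
```

```bash
python3 -m pendant '{"dp":[[0.03,0,0],[0.08,0.001,0],[0.13,0.001,0],[0.16,0.001,0.01],[0.168,0.001,0.04],[0.168,0.001,0.08],[0.168,0.001,0.1],[0.168,0.001,0.1]],"rotation":[[0,0,0],[0,0,0],[0,0,0],[0,0,0],[0,0,0],[0,0,0],[0,0,0],[0,0,0]]}'; python3 -m pendant '{"dp":[[0,0,0.003],[0,0,0.006],[0,0,0.007],[0,0,0.008],[0,0,0.008],[0,0,0.008]],"rotation":[[0,0,0],[0,0,0],[0,0,0],[0,0,0],[0,0,0],[0,0,0]]}'
python3 - <<'E'
from h import *
import pickle
for n in ("scene","top"):
    c=cap(n); x,y,w,h=dict(top=(235,150,120,90),scene=(205,180,120,90))[n]
    cv2.imwrite(f"pics/{n}2.png",cv2.resize(c["pixels"][y:y+h,x:x+w,::-1],None,fx=3.3,fy=3.3,interpolation=cv2.INTER_CUBIC))
cv2.imwrite("pics/st2.png",np.hstack([cv2.imread("pics/scene2.png"),cv2.imread("pics/top2.png")]))
E
```

```text
time: 7.02
tool_pos: [519.5, -0.9, 103.0]
tcp_rot: [-3.142, -0.003, 2.922]
contact_force: [0.7, 0.4, -0.2]
grip_width: 15.6
finger_force: 30.0
time: 7.78
tool_pos: [521.0, -1.2, 95.8]
tcp_rot: [3.142, 0.0, 2.922]
contact_force: [0.2, -0.3, -0.7]
grip_width: 16.0
finger_force: 30.0
```

View pics/st2.png

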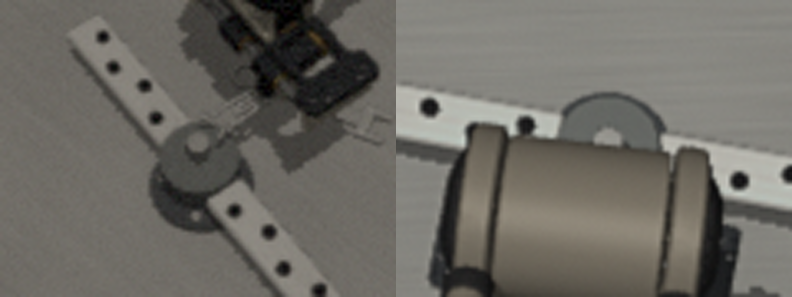

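The scene crop shows the held clip's legs pointing at the spindle head, over the hub's edge. I'll now feel down for the hub top.

```bash
python3 -m pendant '{"dp":[[0,0,0.002],[0,0,0.005],[0,0,0.008],[0,0,0.011],[0,0,0.012]],"rotation":[[0,0,0],[0,0,0],[0,0,0],[0,0,0],[0,0,0]]}' |grep -E "pos|force"; for i in 1; do python3 -m pendant '{"dp":[[0,0,0.001],[0,0,0.002],[0,0,0.003],[0,0,0.003]],"rotation":[[0,0,0],[0,0,0],[0,0,0],[0,0,0]]}'|grep -E "pos|force"; done
```

```text
tool_pos: [520.8, -1.2, 83.4]
contact_force: [0.1, 0.6, -1.5]
finger_force: 30.0
tool_pos: [520.9, -1.2, 80.6]
contact_force: [-0.0, -0.1, -0.2]
finger_force: 30.0
```

```bash
python3 -m pendant '{"dp":[[0,0,0.001],[0,0,0.002],[0,0,0.002]],"rotation":[[0,0,0],[0,0,0],[0,0,0]]}'|grep -E "pos|force"
```

```text
tool_pos: [520.9, -1.2, 78.6]
contact_force: [-0.4, 0.2, -0.0]
finger_force: 30.0
```

```bash
python3 -m pendant '{"dp":[[0,0,0.001],[0,0,0.002],[0,0,0.002]],"rotation":[[0,0,0],[0,0,0],[0,0,0]]}'|grep -E "pos|force"
```

```text
tool_pos: [520.9, -1.2, 76.6]
contact_force: [-0.2, -0.7, -0.4]
finger_force: 30.0
```

```bash
python3 -m pendant '{"dp":[[0,0,0.001],[0,0,0.002],[0,0,0.002]],"rotation":[[0,0,0],[0,0,0],[0,0,0]]}'|grep -E "pos|force"
```

```text
tool_pos: [520.8, -1.2, 74.6]
contact_force: [-0.4, -0.1, 0.6]
finger_force: 30.0
```

```bash
python3 -m pendant '{"dp":[[0,0,0.001],[0,0,0.002],[0,0,0.002]],"rotation":[[0,0,0],[0,0,0],[0,0,0]]}'|grep -E "pos|force"
```

```text
tool_pos: [520.9, -1.2, 72.6]
contact_force: [0.1, 0.6, -0.0]
finger_force: 30.0
```

```bash
python3 -m pendant '{"dp":[[0,0,0.001],[0,0,0.002],[0,0,0.002]],"rotation":[[0,0,0],[0,0,0],[0,0,0]]}'|grep -E "pos|force"
```

```text
tool_pos: [520.8, -1.2, 70.6]
contact_force: [0.3, -0.0, 0.4]
finger_force: 30.0
```

```bash
python3 -m pendant '{"dp":[[0,0,0.001],[0,0,0.002],[0,0,0.002]],"rotation":[[0,0,0],[0,0,0],[0,0,0]]}'|grep -E "pos|force"
```

```text
tool_pos: [520.9, -1.2, 68.6]
contact_force: [0.1, 0.7, 0.1]
finger_force: 30.0
```

```bash
python3 -m pendant '{"dp":[[0,0,0.001],[0,0,0.002],[0,0,0.002]],"rotation":[[0,0,0],[0,0,0],[0,0,0]]}'|grep -E "pos|force"
```

```text
tool_pos: [520.9, -1.1, 66.6]
contact_force: [0.7, 0.2, -0.2]
finger_force: 30.0
```

```bash
python3 -m pendant '{"dp":[[0,0,0.001],[0,0,0.0015],[0,0,0.0015]],"rotation":[[0,0,0],[0,0,0],[0,0,0]]}'|grep -E "pos|force"
```

```text
tool_pos: [520.9, -1.1, 65.2]
contact_force: [0.1, 0.3, -0.3]
finger_force: 30.0
```

```bash
python3 -m pendant '{"dp":[[0,0,0.0005],[0,0,0.001],[0,0,0.001]],"rotation":[[0,0,0],[0,0,0],[0,0,0]]}'|grep -E "pos|force|mom"; python3 -c "
from plant import get_obs; print(get_obs()['moment'])"
```

```text
tool_pos: [520.9, -1.2, 64.3]
contact_force: [-1.0, -0.0, 0.4]
finger_force: 30.0
[ 0.00353504  0.10088125 -0.02740757]
```

```bash
python3 -m pendant '{"dp":[[0,0,0.0005],[0,0,0.001],[0,0,0.001]],"rotation":[[0,0,0],[0,0,0],[0,0,0]]}'|grep -E "pos|force|mom"; python3 -c "
from plant import get_obs; print(get_obs()['moment'], get_obs()['contact_force'])"
```

```text
tool_pos: [520.9, -1.2, 63.6]
contact_force: [-2.5, -0.8, 4.5]
finger_force: 30.0
[-0.01937986  0.17973617 -0.05474713] [-2.49306822 -0.75206851  4.4746695 ]
```

```bash
python3 -m pendant '{"dp":[[0,0,-0.0015],[0,0,-0.0029],[0,0,-0.0029]],"rotation":[[0,0,0],[0,0,0],[0,0,0]]}'|grep -E "pos|force"; python3 -m pendant '{"dp":[[-0.003,0,0],[-0.006,0,0],[-0.009,0,0],[-0.012,0,0],[-0.015,0,0],[-0.015,0,0]],"rotation":[[0,0,0],[0,0,0],[0,0,0],[0,0,0],[0,0,0],[0,0,0]]}'|grep -E "pos|force"
python3 - <<'E'
from h import *
c=cap("scene"); x,y,w,h=205,180,120,90
cv2.imwrite("pics/s3.png",cv2.resize(c["pixels"][y:y+h,x:x+w,::-1],None,fx=5,fy=5,interpolation=cv2.INTER_CUBIC))
E
```

```text
tool_pos: [521.0, -1.2, 66.0]
contact_force: [0.5, 0.2, -1.1]
finger_force: 30.0
tool_pos: [535.8, -4.5, 66.1]
contact_force: [-0.2, -0.5, -1.3]
finger_force: 30.0
```

View pics/s3.png

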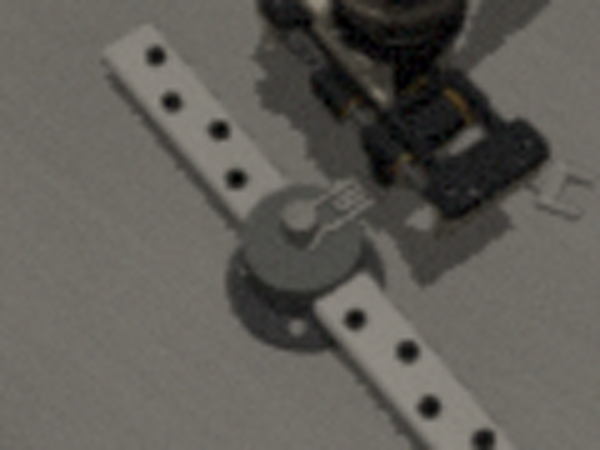

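The legs straddle the neck around the head at about (300,216), level above the hub. I'm advancing.

```bash
python3 -m pendant '{"dp":[[-0.002,0,0],[-0.004,0,0],[-0.005,0,0],[-0.005,0,0]],"rotation":[[0,0,0],[0,0,0],[0,0,0],[0,0,0]]}'|grep -E "pos|force"
```

```text
tool_pos: [540.2, -5.3, 66.0]
contact_force: [-1.7, 0.8, -0.7]
finger_force: 30.0
```

```bash
python3 -m pendant '{"dp":[[-0.001,0,0],[-0.002,0,0],[-0.002,0,0]],"rotation":[[0,0,0],[0,0,0],[0,0,0]]}'|grep -E "pos|force"
```

```text
tool_pos: [541.8, -5.6, 65.8]
contact_force: [-3.0, 1.8, -0.9]
finger_force: 30.0
```

```bash
python3 -m pendant '{"dp":[[-0.001,0.0005,0],[-0.002,0.0005,0],[-0.002,0.0005,0]],"rotation":[[0,0,0],[0,0,0],[0,0,0]]}'|grep -E "pos|force"
```

```text
tool_pos: [544.2, -5.8, 66.0]
contact_force: [-3.3, 2.9, -0.0]
finger_force: 30.0
```

```bash
python3 -m pendant '{"dp":[[-0.001,0,0],[-0.002,0,0],[-0.002,0,0]],"rotation":[[0,0,0],[0,0,0],[0,0,0]]}'|grep -E "pos|force"
```

```text
tool_pos: [546.1, -6.2, 65.9]
contact_force: [-2.7, 3.4, -1.1]
finger_force: 30.0
```

```bash
python3 -m pendant '{"dp":[[-0.0005,0.001,0],[-0.001,0.001,0],[-0.001,0.001,0]],"rotation":[[0,0,0],[0,0,0],[0,0,0]]}'|grep -E "pos|force"
```

```text
tool_pos: [548.0, -5.9, 66.3]
contact_force: [-3.1, 1.5, -1.0]
finger_force: 30.0
```

```bash
python3 -m pendant '{"dp":[[-0.001,0.0003,0],[-0.002,0.0003,0],[-0.002,0.0003,0]],"rotation":[[0,0,0],[0,0,0],[0,0,0]]}'|grep -E "pos|force"
```

```text
tool_pos: [550.7, -6.1, 66.3]
contact_force: [1.7, -1.0, -2.8]
finger_force: 30.0
```

```bash
python3 -m pendant '{"dp":[[-0.001,0,0],[-0.002,0,0],[-0.002,0,0]],"rotation":[[0,0,0],[0,0,0],[0,0,0]]}'|grep -E "pos|force"
```

```text
tool_pos: [552.5, -6.4, 66.4]
contact_force: [1.0, -1.1, -0.3]
finger_force: 30.0
```

```bash
python3 -m pendant '{"dp":[[-0.0005,0,0],[-0.001,0,0],[-0.001,0,0]],"rotation":[[0,0,0],[0,0,0],[0,0,0]]}'|grep -E "pos|force"
```

```text
tool_pos: [552.8, -6.4, 66.2]
contact_force: [0.8, -1.0, -0.2]
finger_force: 30.0
```

```bash
python3 -m pendant '{"dp":[[-0.0005,0,0],[-0.001,0,0],[-0.001,0,0]],"rotation":[[0,0,0],[0,0,0],[0,0,0]]}'|grep -E "pos|force"
```

```text
tool_pos: [553.4, -6.7, 66.0]
contact_force: [-0.7, -2.0, -1.2]
finger_force: 30.0
```

```bash
python3 -m pendant '{"dp":[[-0.0005,-0.0007,0],[-0.001,-0.0007,0],[-0.001,-0.0007,0]],"rotation":[[0,0,0],[0,0,0],[0,0,0]]}'|grep -E "pos|force"
```

```text
tool_pos: [554.5, -7.4, 66.1]
contact_force: [0.2, 0.5, -0.6]
finger_force: 30.0
```

```bash
python3 -m pendant '{"dp":[[-0.0005,0,0],[-0.001,0,0],[-0.001,0,0]],"rotation":[[0,0,0],[0,0,0],[0,0,0]]}'|grep -E "pos|force"
```

```text
tool_pos: [555.2, -7.7, 66.1]
contact_force: [-0.2, -0.0, -0.3]
finger_force: 30.0
```

```bash
python3 -m pendant '{"dp":[[-0.0005,0,0],[-0.001,0,0],[-0.001,0,0]],"rotation":[[0,0,0],[0,0,0],[0,0,0]]}'|grep -E "pos|force"
```

```text
tool_pos: [555.5, -7.7, 66.0]
contact_force: [-4.8, 1.5, 4.0]
finger_force: 30.0
```

```bash
python3 -m pendant '{"dp":[[-0.0005,0,0],[-0.0005,0,0]],"rotation":[[0,0,0],[0,0,0]]}'|grep -E "pos|force"
```

```text
tool_pos: [555.5, -7.7, 65.9]
contact_force: [-6.0, 1.6, 4.0]
finger_force: 30.0
```

```bash
python3 -m pendant '{"dp":[[0.0008,0,0],[0.0008,0,0]],"rotation":[[0,0,0],[0,0,0]]}'|grep -E "pos|force"; python3 -m pendant '{"dp":[[0,0,0],[0,0,0],[0,0,0],[0,0,0]],"rotation":[[0,0,0],[0,0,0],[0,0,0],[0,0,0]]}' 0.04|grep -E "time|pos|force|width"
```

```text
tool_pos: [555.5, -7.7, 66.0]
contact_force: [-4.1, 1.1, 1.5]
finger_force: 30.0
time: 19.55
tool_pos: [556.3, -8.0, 66.2]
contact_force: [-0.5, 0.8, 1.2]
grip_width: 40.1
finger_force: 0.0
```

Released. I'm lifting straight up, moving clear and then looking.

```bash
python3 -m pendant '{"dp":[[0,0,-0.01],[0,0,-0.03],[0,0,-0.06],[0,0,-0.1],[0,0,-0.13],[0,0,-0.135],[0,0,-0.135]],"rotation":[[0,0,0],[0,0,0],[0,0,0],[0,0,0],[0,0,0],[0,0,0],[0,0,0]]}'|grep -E "pos|force"; python3 -m pendant '{"dp":[[-0.03,0,0],[-0.07,0,0],[-0.10,0,0],[-0.11,0,0],[-0.11,0,0],[-0.11,0,0]],"rotation":[[0,0,0],[0,0,0],[0,0,0],[0,0,0],[0,0,0],[0,0,0]]}'|grep -E "time|pos|force"
python3 - <<'E'
from h import *
import pickle
c=cap("wrist"); pickle.dump(c,open("b.pkl","wb")); print(proj(c,[608,-20,87]))
cv2.imwrite("pics/b.png",cv2.resize(c["pixels"][0:210,180:390,::-1],None,fx=2.8,fy=2.8,interpolation=cv2.INTER_CUBIC))
E
```

```text
tool_pos: [555.7, -7.8, 200.8]
contact_force: [-0.4, -0.3, -0.6]
finger_force: 0.0
time: 21.18
tool_pos: [662.4, -31.5, 200.8]
contact_force: [-0.8, 0.9, -0.2]
finger_force: 0.0
(np.float64(283.58594576096203), np.float64(140.4422488881222))
```

View pics/b.png

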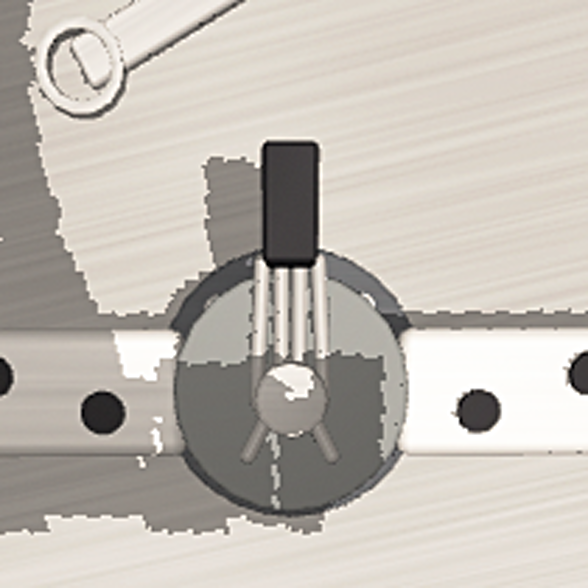

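The clip is round the neck: its tips at (245,458) and (335,458) show past the head at (291,399). The block is outside the hub at (291,203), and the gripper is clear of everything. Handing in.

```bash
python3 -c "
from plant import workorder; print(workorder.close_job())"
```

```text
the job is handed in; nothing more can be done
None
```

The clip snapped into the spindle groove, was pushed until its stop was felt (about 6 N) and released; the last picture shows it round the neck with the gripper clear, and I handed the job in at about 21 s, with no verdict returned.

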